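Take the bread roll from the cooling stand with the tongs

TASK

Pick up the kitchen tongs from their wooden rest, reach in under the wire rack of the cooling stand and close the tongs on the bread roll where it lies on the tray. Draw it out and lift it in the tongs to about 20 cm above the board, and finish while still holding it there: only the tong tips may carry the roll (never touch it with the gripper), and the muffin, jug, jar and colander stay where they are.

Things in the scene. Friction and masses are not known exactly. Their poses are not given: they have to be found in the camera images.
- tongs_grip (a point): Kitchen tongs lying flat on the rest: two 24 mm tall arms in a V, hinged at the rear, 0.1 kg. Point midway between the red grip sleeves (46 mm long, centred here), half-way up; x along the tongs to the open tips, z up, y to the left arm. Hinge 110 mm behind, rear end 138 mm behind, arm ends 135 mm ahead. Width outside the sleeves: 52 mm open, about 39 mm when shut on the roll
- tongs_tip (a point): Point midway between the black tip pads, half-way up, 120 mm ahead of tongs_grip (same axes). Pads 34 mm long, 24 mm tall; gap between them 77 mm when open, 92 mm outside at the arm ends. The gap shrinks 2.1 mm per mm of squeeze at the sleeves: squeezing the sleeves about 3 mm is enough to carry the tongs and leaves a gap of about 70 mm
- tong_l: Left (+y) arm of the tongs; origin at its hinge, half-way up, x along the arm to its tip. A spring keeps the tongs open: about 8 N on each sleeve starts closing them, about 12 N brings them to the roll's width; both arms close evenly
- tong_r: The right (-y) arm of the tongs; origin at its hinge, half-way up, x along the arm to its tip
- rest: Fixed wooden tongs rest, base 190 (x) x 110 (y) x 5 mm, with two 16 mm thick cross bars at x = -75 and +60 mm, tops 22 mm above the board, on which the tongs lie along x, grip point above the origin; fingers fit beside the tongs between the bars. Origin: centre of the underside
- roll_center (a point): Round golden-brown bread roll, 50 mm diameter, 41 mm tall, 35 g, rigid; this point is on its axis 20 mm above its base (half-way up). It lies on the tray of the cooling stand, left or right, the muffin on the other side
- muffin_center (a point): Dark muffin in a blue case, 56 mm diameter, 49 mm tall, on the same tray (to be left alone); this point is on its axis 24 mm above its base
- rack: Fixed two-tier cooling stand, 160 (x) x 300 (y) mm: a dark tray, top 20 mm above the board, and over it a rack of thin wires, underside 102 mm and top 108 mm above the board. 8 mm posts at the four corners only; all sides open between them. Origin: on the board at the centre; x points from the front (towards the robot) to the back
- rack_mouth (a point): Middle of the front opening of the cooling stand, 60 mm above the board, in the plane of the front edge (80 mm in front of the centre); axes as rack. The roll lies about 40 mm behind this plane
- jug_center (a point): Stainless blender jug (to be left alone), 110 mm diameter at the rim, 170 mm tall, handle to its -y; point on its axis half-way up
- jar_center (a point): Glass jar with screw-top lid (to be left alone), 80 mm diameter, 120 mm tall; point on its axis half-way up
- colander_center (a point): Orange plastic colander (to be left alone), 210 mm diameter, 95 mm tall; point on its axis half-way up

How it is judged:
By the outcome, as a careful person would: the job done as asked, in the order asked, and still so for the second after the job is handed in, while the arm keeps its last pose, push and grip.
It also fails if it takes over 45 s, if anything falls off the work surface, if the arm or the gripper's body presses on something with over 40 N, if the wrist force passes 120 N, or if a joint passes its speed limit or range.

ROBOT

A 7-joint arm with a two-finger parallel gripper is mounted at the origin on the work surface. World frame = base frame: x ahead of the robot, y to its left, z up, the work surface at z = 0. Lengths are in m, angles in rad, forces in N, time in s.
With the tool pointing down it reaches from about 0.4 to 0.925 m from the base axis. Payload 5.6 kg.
Tool frame: the origin (TCP) lies midway between the tips of the shut fingers; the grasp point (between the pads) lies 19 mm behind it; z points along the fingers, y is the line along which they close (so a half turn about z gives the same grasp; the last joint's range is limited). The gripper opens to 85 mm and grips with 20 to 120 N. Pads are 22 mm wide; open, the fingers measure 114 mm over their backs; the gripper's body (76 mm by 85 mm) begins 54 mm behind the grasp point. The pads swing forward as they close: fully open they stand 13 mm farther back than shut.
Start: joints at [-1.292, 0.468, -0.012, 1.603, 0.006, 1.071, -0.056], TCP at [0.206, 0.617, 0.231] pointing down, gripper open.
Joint ranges: [-2.53, 2.53], [-0.31, 2.02], [-1.57, 1.55], [0.28, 2.44], [-1.29, 4.43], [0.15, 1.84], [-2.92, 2.92]. Speed limits (rad/s): [2.57, 2.57, 3.14, 3.14, 3.14, 3.14, 3.14].

INTERFACE

Orientations are given as a 3x3 rotation matrix whose columns are the frame's x, y, z axes.
In Python, from cell import sensors, eyes, hand_in, finder gives the robot as it stands. The module is installed in compiled form; this text tells all that it offers.
- The arm moves only by the shell command python3 -m pendant 'ROWS' [FORCE]. ROWS is JSON, a list of rows, each an object with "xyz": the shift along the world's x, y, z scaled (see below), a list of three; "delta_rot": the turn, a rotation vector about the world's x, y, z scaled (see below), a list of three; "jaw": the closure, from -1 (fully open) to 1 (shut). A call has exactly 8 rows; each row shifts and turns the commanded pose from where the row before left it; what a row does not reach is not made up. The controller multiplies each number of a shift by 0.5 m and each number of a turn by pi/2 rad. A row lasts 1/8 s, in which the tool goes at most 62.5 mm and 10.7 degrees, less where a joint would pass 70% of its speed; a pose out of reach is approached as far as the arm can. A call with a number of a shift or a turn outside -1 to 1 is refused whole. A call with a gripper value outside its range is refused whole. The fingers move at their own pace and stop on an object; FORCE is the grip in N (left out, the last holds). Time passes only in rows, so rows that do not move let the fingers close, or fill a call up. It gives the time, the measured TCP pose, the force, the opening and the grip force at its end, in the units of the state.
- sensors.get_state(): the state, without advancing time (a new reading comes with each control period).
- eyes.get_image(name): name is "scene" or "top" or "wrist"; returns (picture, depth): 400x640x3 uint8, blue, green, red; 400x640 float32, m along the optical axis (not along the pixel's ray), 0 where there is no reading.
- eyes.camera_params(name): a dict with "intrinsics" (3x3 intrinsics, pixels), "world_from_camera" (4x4, takes a point from camera to world coordinates); the wrist camera has in their place "hand_eye" (4x4, takes a point from camera to tool coordinates, whose origin is the TCP and whose axes are the flange's). Camera axes: x right, y up, looking along -z (the intrinsics and any distortion apply to the point x, -y, -z); pixel columns grow to the right and rows downward; lengths in m; the calibration is good to about 2 mm. A picture is of the moment at which its call begins: read the wrist's pose just before it. camera_params takes no time and is no camera call.
- hand_in(): hands the job in; it is judged then, once.
Trained networks look in the newest picture that a camera, given by its name, has taken for a name from the list of things; names that differ only in an ending like _2 or _b are one class to them, and where a whole thing is asked for, a point or a joint stands for the part that bears it (a point fixed in the world has none). Each returns a list of dicts, best first, with "confidence" (0 to 1); they miss things now and then, are a little off and sometimes report something else, mostly with a low value. They report only what shows in the picture. A call takes as long as a camera call.
- finder.cut_out(thing, camera): "pixels" (400x640 bool, what is visible of it) and "box" ([left, top, width, height] in pixels, round what is visible of it).
- finder.mark_of(thing, camera): "uv" ([column, row] in pixels: a listed point, or the origin of a listed thing).
The state is a dict: "time_s": time; "joint_positions": joint angles; "joint_vel": joint speeds; "joint_efforts": joint torques, N m; "tool_pos": TCP position; "orientation": TCP orientation; "ft_force": force on the tool from outside, world axes, zero at the start; "moment": the same for the moment, N m; "finger_gap": finger opening in m; "gripper_force": force on a finger pad.
Only numpy, scipy, OpenCV 4.12 (cv2) and the standard library are available. Lean on these libraries where they do the work, as an engineer would, in place of code of your own. Each camera call takes 0.05 s, during which the arm holds its last target. There are 200 camera calls.

## Working session

There is one attempt and no reset: what is moved stays moved. The work goes in short steps, Python scripts to look and compute and a shell command to move; the robot and the scene stay as the last step left them, time stands still between calls to the robot, and variables do not carry over. Pictures are saved under pics/ and viewed, at most 10 in all, crops included, and the job is handed in when it is done.

```bash
mkdir -p pics; cat > h.py <<'E'
import numpy as np, cv2
from cell import sensors, eyes, finder
def world(cam, st=None):
    p=eyes.camera_params(cam)
    if 'world_from_camera' in p: T=np.array(p['world_from_camera'])
    else:
        W=np.eye(4); W[:3,:3]=np.array(st['orientation']); W[:3,3]=st['tool_pos']; T=W@np.array(p['hand_eye'])
    return np.array(p['intrinsics']),T,p
def shot(cam,name=None):
    st=sensors.get_state(); im,d=eyes.get_image(cam)
    if name: cv2.imwrite('pics/%s.png'%name,im)
    return st,im,d
def cloud(cam,d,st=None):
    K,T,p=world(cam,st); v,u=np.mgrid[0:400,0:640]
    P=np.stack([(u-K[0,2])/K[0,0]*d,-(v-K[1,2])/K[1,1]*d,-d],-1)
    P=P@T[:3,:3].T+T[:3,3]; P[d<=0]=np.nan
    return P
def atz(cam,uv,z,st=None):
    K,T,p=world(cam,st); r=T[:3,:3]@np.array([(uv[0]-K[0,2])/K[0,0],-(uv[1]-K[1,2])/K[1,1],-1])
    return T[:3,3]+r*(z-T[2,3])/r[2]
E
python3 - <<'E'
from h import *
np.set_printoptions(precision=3,suppress=True)
print({k:v for k,v in eyes.camera_params('top').items()}.keys())
Z=dict(tongs_grip=.034,tongs_tip=.034,roll_center=.04,muffin_center=.044,rack=0,rack_mouth=.06,rest=0,jug_center=.085,jar_center=.06,colander_center=.047,tong_l=.034,tong_r=.034)
for c in ('top','scene'):
    st,im,d=shot(c,c); P=cloud(c,d)
    for t,z in Z.items():
        for r in finder.mark_of(t,c)[:2]: print(c,t,round(r['confidence'],2),np.round(r['uv']),atz(c,r['uv'],z))
print(sensors.get_state())
E
```

```text
dict_keys(['intrinsics', 'world_from_camera'])
top tongs_grip 0.82 [251. 218.] [0.485 0.236 0.034]
top tongs_tip 0.84 [238. 178.] [0.602 0.273 0.034]
top roll_center 0.74 [384. 157.] [ 0.655 -0.161  0.04 ]
top muffin_center 0.66 [387. 156.] [ 0.656 -0.168  0.044]
top muffin_center 0.55 [345. 151.] [ 0.676 -0.044  0.044]
top rack 0.85 [364. 142.] [ 0.711 -0.107  0.   ]
top rack_mouth 0.55 [367. 166.] [ 0.628 -0.106  0.06 ]
top rest 0.63 [256. 215.] [0.495 0.225 0.   ]
top rest 0.33 [248. 131.] [0.754 0.248 0.   ]
top jug_center 0.87 [492. 226.] [ 0.443 -0.449  0.085]
top jar_center 0.73 [247. 131.] [0.738 0.242 0.06 ]
top jar_center 0.29 [147. 233.] [0.446 0.53  0.06 ]
top colander_center 0.69 [146. 233.] [0.448 0.54  0.047]
top tong_l 0.65 [265. 251.] [0.386 0.197 0.034]
top tong_l 0.6 [269. 250.] [0.389 0.184 0.034]
top tong_r 0.65 [265. 251.] [0.386 0.197 0.034]
top tong_r 0.6 [269. 250.] [0.389 0.184 0.034]
scene tongs_grip 0.81 [385. 220.] [0.485 0.235 0.034]
scene tongs_tip 0.73 [389. 251.] [0.602 0.28  0.034]
scene tongs_tip 0.42 [195. 154.] [ 0.388 -0.514  0.034]
scene roll_ce
[... 615 characters left out ...]
46.] [ 0.731 -0.09   0.034]
scene tong_r 0.66 [378. 199.] [0.394 0.185 0.034]
scene tong_r 0.62 [247. 246.] [ 0.731 -0.09   0.034]
{'time_s': 1.3, 'joint_positions': array([-1.292,  0.468, -0.012,  1.603,  0.006,  1.071, -0.056]), 'joint_vel': array([-0.   ,  0.001, -0.001, -0.001,  0.001, -0.   ,  0.001]), 'joint_efforts': array([  0.   , -53.224,   0.021, -25.161,   0.011,   0.002,  -0.   ]), 'tool_pos': array([0.206, 0.617, 0.231]), 'orientation': array([[-0.949,  0.316,  0.   ],
       [ 0.316,  0.949, -0.   ],
       [-0.   , -0.   , -1.   ]]), 'ft_force': array([-0.232,  0.224, -0.402]), 'moment': array([-0.007,  0.013, -0.037]), 'gripper_force': 0.0, 'finger_gap': 0.08532469012579827}
```

View pics/top.png

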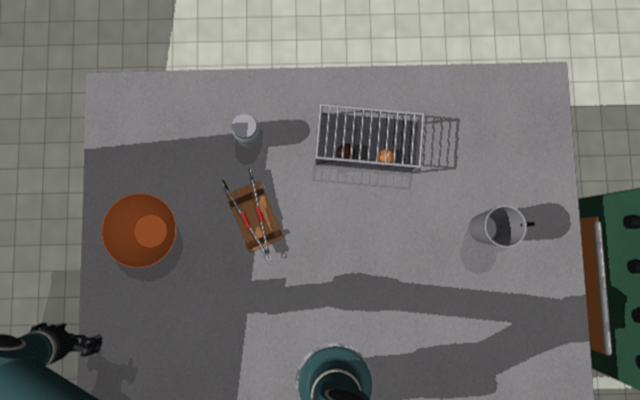

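View pics/scene.png

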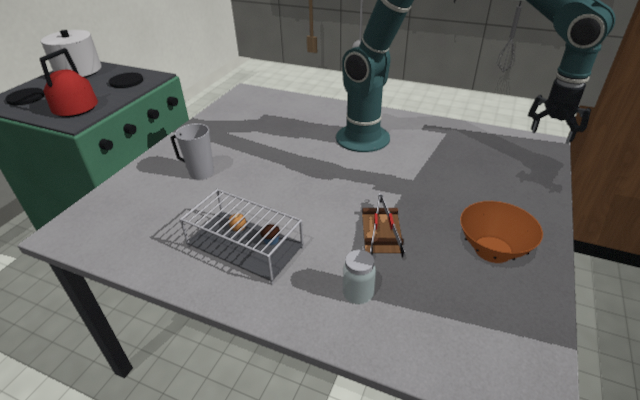

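The top view shows the tongs on the rest at (251,218), with tips towards (238,178). The roll is on the right of the tray at (384,157), the muffin on the left at (345,151), and the stand is yawed slightly. The scene view agrees. Next I'll move above the tongs.

```bash
python3 -m pendant '[{"xyz":[0.07,-0.095,0],"delta_rot":[0,0,0.052],"jaw":-1},{"xyz":[0.07,-0.095,0],"delta_rot":[0,0,0.052],"jaw":-1},{"xyz":[0.07,-0.095,0],"delta_rot":[0,0,0.052],"jaw":-1},{"xyz":[0.07,-0.095,0],"delta_rot":[0,0,0.052],"jaw":-1},{"xyz":[0.07,-0.095,0],"delta_rot":[0,0,0.052],"jaw":-1},{"xyz":[0.07,-0.095,0],"delta_rot":[0,0,0.052],"jaw":-1},{"xyz":[0.07,-0.095,0],"delta_rot":[0,0,0.052],"jaw":-1},{"xyz":[0.07,-0.095,0],"delta_rot":[0,0,0.05],"jaw":-1}]' 20
python3 - <<'E'
from h import *
np.set_printoptions(precision=3,suppress=True)
st,im,d=shot('wrist','w1')
print(st['tool_pos'],st['orientation'])
for t,z in dict(tongs_grip=.034,tongs_tip=.034,rest=0,tong_l=.034,tong_r=.034).items():
    for r in finder.mark_of(t,'wrist')[:2]: print(t,round(r['confidence'],2),np.round(r['uv']),atz('wrist',r['uv'],z,st))
# red sleeves
P=cloud('wrist',d,st); f=im.astype(int); m=(f[...,2]>110)&(f[...,1]<70)&(f[...,0]<70)
n,l,s,c=cv2.connectedComponentsWithStats(m.astype(np.uint8))
for i in range(1,n):
    if s[i,4]>80: print(s[i],np.nanmedian(P[l==i],0))
E
```

```text
time_s: 2.3
tool_pos: [0.4867, 0.2351, 0.2317]
orientation: [[-0.946, -0.325, 0.001], [-0.325, 0.946, 0.001], [-0.001, 0.0, -1.0]]
ft_force: [0.8, 0.4, -0.1]
finger_gap: 0.0852
gripper_force: 0.0
[0.487 0.235 0.232] [[-0.946 -0.325  0.001]
 [-0.325  0.946  0.001]
 [-0.001  0.    -1.   ]]
tongs_grip 0.53 [259. 351.] [0.766 0.243 0.034]
rest 0.86 [311. 164.] [0.49  0.227 0.   ]
tong_l 0.79 [306.  67.] [0.388 0.188 0.034]
tong_l 0.69 [310.  70.] [0.388 0.193 0.034]
tong_r 0.79 [306.  67.] [0.388 0.188 0.034]
tong_r 0.69 [310.  70.] [0.388 0.193 0.034]
[327 147  10  44 318] [0.479 0.25  0.045]
[289 150   9  43 345] [0.495 0.209 0.045]
[ 556  155   84   67 3303] [0.393 0.558 0.041]
[ 505  239  135   90 2565] [0.54  0.552 0.082]
```

View pics/w1.png

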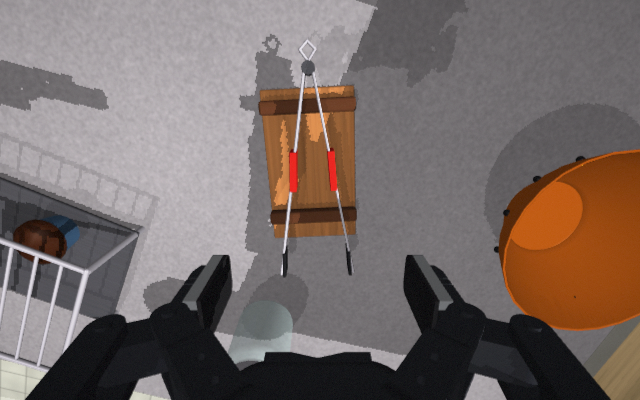

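The wrist view has the sleeves at (293,171) and (332,169) and the hinge at (308,67). From these, yaw is about 0.375 and the grip point about (0.488, 0.230). I'll descend and squeeze gently.

```bash
python3 -m pendant '[{"xyz":[0.002,-0.01,-0.06],"delta_rot":[0,0,0.028],"jaw":-1},{"xyz":[0,0,-0.1],"delta_rot":[0,0,0],"jaw":-1},{"xyz":[0,0,-0.1],"delta_rot":[0,0,0],"jaw":-1},{"xyz":[0,0,-0.1],"delta_rot":[0,0,0],"jaw":-1},{"xyz":[0,0,-0.06],"delta_rot":[0,0,0],"jaw":-1},{"xyz":[0,0,-0.02],"delta_rot":[0,0,0],"jaw":-0.5},{"xyz":[0,0,0],"delta_rot":[0,0,0],"jaw":-0.3},{"xyz":[0,0,0],"delta_rot":[0,0,0],"jaw":-0.25}]' 20
```

```text
time_s: 3.6
tool_pos: [0.4873, 0.2325, 0.0126]
orientation: [[-0.931, -0.364, 0.002], [-0.364, 0.931, 0.001], [-0.002, 0.001, -1.0]]
ft_force: [-0.6, 0.1, -0.3]
finger_gap: 0.0532
gripper_force: 1.1
```

```bash
python3 -m pendant '[{"xyz":[0.001,-0.004,0],"delta_rot":[0,0,0],"jaw":-0.2},{"xyz":[0,0,0],"delta_rot":[0,0,0],"jaw":-0.16},{"xyz":[0,0,0],"delta_rot":[0,0,0],"jaw":-0.14},{"xyz":[0,0,0],"delta_rot":[0,0,0],"jaw":-0.14},{"xyz":[0,0,0.04],"delta_rot":[0,0,0],"jaw":-0.14},{"xyz":[0,0,0.08],"delta_rot":[0,0,0],"jaw":-0.14},{"xyz":[0,0,0.1],"delta_rot":[0,0,0],"jaw":-0.14},{"xyz":[0,0,0.06],"delta_rot":[0,0,0],"jaw":-0.14}]' 20
python3 - <<'E'
from h import *
np.set_printoptions(precision=3,suppress=True)
st,im,d=shot('wrist','w2'); print(st['tool_pos'])
# roll & muffin via wrist / scene
z0=st['tool_pos'][2]+.022
for t in ('tongs_grip','tongs_tip'):
    for r in finder.mark_of(t,'wrist')[:2]: print(t,round(r['confidence'],2),np.round(r['uv']),atz('wrist',r['uv'],z0,st))
P=cloud('wrist',d,st); f=im.astype(int); m=(f[...,2]>100)&(f[...,1]<70)&(f[...,0]<70)
n,l,s,c=cv2.connectedComponentsWithStats(m.astype(np.uint8))
for i in range(1,n):
    if s[i,4]>80: print(s[i],np.nanmedian(P[l==i],0))
E
```

```text
time_s: 4.6
tool_pos: [0.4881, 0.2299, 0.1543]
orientation: [[-0.932, -0.364, 0.003], [-0.364, 0.932, 0.002], [-0.004, 0.001, -1.0]]
ft_force: [1.0, 0.5, -1.3]
finger_gap: 0.0491
gripper_force: 8.2
[0.488 0.23  0.154]
[253 102  35  15 471] [0.438 0.166 0.022]
[299 102  12  15 150] [0.427 0.194 0.022]
[353 102  23  14 114] [0.409 0.247 0.022]
[286 242  13  11 117] [0.558 0.228 0.022]
[ 261  248   25   90 1801] [0.496 0.211 0.186]
[ 355  248   19   90 1606] [0.48  0.247 0.186]
[617 253  23  30  94] [0.453 0.589 0.007]
[ 559  311   81   89 3749] [0.543 0.55  0.071]
```

View pics/w2.png

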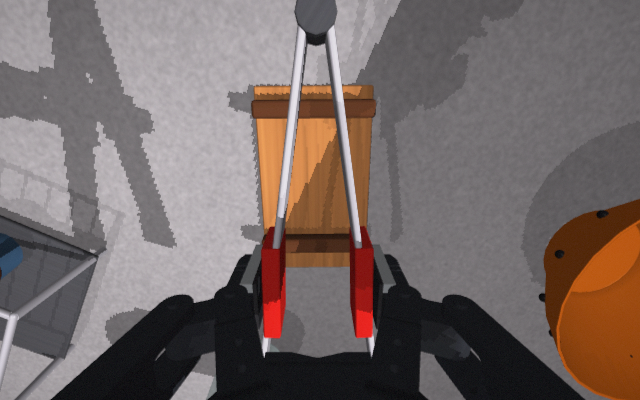

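The wrist view shows the tongs held between the pads, with sleeves at (273,290) and (362,290) and aligned to the tool. Next I'll measure the roll, muffin and rack more closely.

```bash
python3 - <<'E'
from h import *
from scipy.optimize import least_squares
np.set_printoptions(precision=3,suppress=True)
for c in ('top','scene'):
    st,im,d=shot(c,c+'2'); P=cloud(c,d)
    cv2.imwrite('pics/z%s.png'%c,cv2.resize(im[90:180,300:440] if c=='top' else im[180:280,170:310],None,fx=5,fy=5,interpolation=cv2.INTER_CUBIC))
    for t,r0,zt in(('roll_center',.025,.061),('muffin_center',.028,.069)):
        for r in finder.cut_out(t,c)[:2]:
            q=P[r['pixels']]; q=q[(q[:,2]>.025)&(q[:,2]<.075)]
            if len(q)<5: print(c,t,len(q));continue
            print(c,t,round(r['confidence'],2),r['box'],len(q),'med',np.median(q,0),'min',q.min(0),'max',q.max(0))
    R=P[(P[...,2]>.099)&(P[...,2]<.113)&(P[...,0]>.58)&(P[...,0]<.85)&(P[...,1]>-.32)&(P[...,1]<.1)][:,:2]
    print(c,'rack rect',cv2.minAreaRect(R.astype(np.float32)),len(R))
E
```

```text
top roll_center 0.54 [378.2, 148.2, 14.1, 13.7] 153 med [ 0.654 -0.158  0.057] min [ 0.637 -0.182  0.042] max [ 0.674 -0.141  0.065]
top muffin_center 0.61 [338.4, 142.5, 14.5, 19.9] 189 med [ 0.669 -0.046  0.064] min [ 0.649 -0.071  0.053] max [ 0.694 -0.02   0.073]
top rack rect ((0.7054233551025391, -0.11231127381324768), (0.2990116775035858, 0.15944451093673706), 83.80175018310547) 1361
scene roll_center 0.55 [228.5, 217.3, 16.1, 13.1] 138 med [ 0.672 -0.156  0.052] min [ 0.648 -0.174  0.026] max [ 0.687 -0.141  0.062]
scene muffin_center 0.73 [257.0, 221.9, 23.9, 23.4] 247 med [ 0.687 -0.04   0.06 ] min [ 0.653 -0.068  0.025] max [ 0.702 -0.021  0.07 ]
scene rack rect ((0.7115567326545715, -0.11284998059272766), (0.3007310628890991, 0.16195890307426453), 83.17607879638672) 1266
```

View pics/ztop.png

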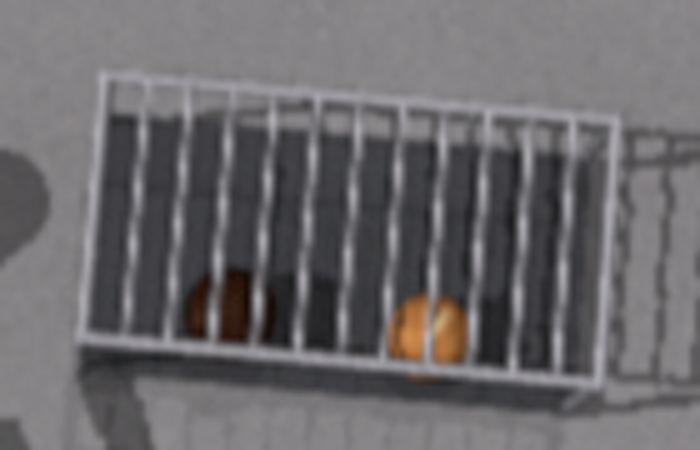

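The zoomed top view shows the roll at about (430,330) and the muffin at (230,305). The stand's yaw is about -0.113 rad. The roll centre is about (0.660, -0.161), 38 mm behind the front plane. Next I'll move in front of it.

```bash
python3 -m pendant '[{"xyz":[-0.014,-0.091,0],"delta_rot":[0,0,-0.0387],"jaw":-0.14},{"xyz":[-0.014,-0.091,0],"delta_rot":[0,0,-0.0387],"jaw":-0.14},{"xyz":[-0.014,-0.091,0],"delta_rot":[0,0,-0.0387],"jaw":-0.14},{"xyz":[-0.014,-0.091,0],"delta_rot":[0,0,-0.0387],"jaw":-0.14},{"xyz":[-0.014,-0.091,0],"delta_rot":[0,0,-0.0387],"jaw":-0.14},{"xyz":[-0.014,-0.091,0],"delta_rot":[0,0,-0.0387],"jaw":-0.14},{"xyz":[-0.014,-0.091,0],"delta_rot":[0,0,-0.0387],"jaw":-0.14},{"xyz":[-0.014,-0.091,0],"delta_rot":[0,0,-0.0387],"jaw":-0.14}]'
python3 -m pendant '[{"xyz":[0,0,-0.06],"delta_rot":[0,0,0],"jaw":-0.14},{"xyz":[0,0,-0.06],"delta_rot":[0,0,0],"jaw":-0.14},{"xyz":[0,0,-0.06],"delta_rot":[0,0,0],"jaw":-0.14},{"xyz":[0,0,-0.06],"delta_rot":[0,0,0],"jaw":-0.14},{"xyz":[0,0,-0.02],"delta_rot":[0,0,0],"jaw":-0.14},{"xyz":[0,0,0],"delta_rot":[0,0,0],"jaw":-0.14},{"xyz":[0,0,0],"delta_rot":[0,0,0],"jaw":-0.14},{"xyz":[0,0,0],"delta_rot":[0,0,0],"jaw":-0.14}]'
python3 - <<'E'
from h import *
np.set_printoptions(precision=3,suppress=True)
st,im,d=shot('wrist'); print(st['tool_pos'],st['joint_positions'])
P=cloud('wrist',d,st); f=im.astype(int); m=(f[...,2]>90)&(f[...,1]<60)&(f[...,0]<60)
n,l,s,c=cv2.connectedComponentsWithStats(m.astype(np.uint8))
for i in range(1,n):
    if s[i,4]>300: print(s[i],np.nanmedian(P[l==i],0))
for r in finder.mark_of('tong_l','wrist')[:2]: u,v=map(int,r['uv']); print('hinge',r['confidence'],u,v,P[v,u])
for c in('top','scene'):
    st,im,d=shot(c,c+'3'); P=cloud(c,d)
    for t in('tongs_tip','tongs_grip'):
        for r in finder.mark_of(t,c)[:1]: print(c,t,r['confidence'],r['uv'],atz(c,r['uv'],.05))
    crop=im[100:260,260:460] if c=='top' else im[150:280,170:370]
    cv2.imwrite('pics/c%s.png'%c,cv2.resize(crop,None,fx=4,fy=4,interpolation=cv2.INTER_CUBIC)[:600])
E
```

```text
time_s: 6.05
tool_pos: [0.4305, -0.1357, 0.1508]
orientation: [[-0.993, 0.115, -0.001], [0.115, 0.993, 0.0], [0.001, -0.0, -1.0]]
ft_force: [0.3, -0.8, -0.9]
finger_gap: 0.0486
gripper_force: 8.2
time_s: 7.05
tool_pos: [0.4319, -0.1345, 0.0222]
orientation: [[-0.994, 0.114, 0.002], [0.114, 0.994, -0.0], [-0.002, -0.0, -1.0]]
ft_force: [0.2, 0.2, -1.5]
finger_gap: 0.0486
gripper_force: 8.2
[ 0.432 -0.134  0.022] [ 0.046  0.505  0.216  2.214 -0.245  0.442  1.915]
[ 355  226   19  112 1720] [ 0.43  -0.115  0.054]
[ 261  228   25  110 1781] [ 0.425 -0.154  0.054]
hinge 0.91 301 21 [ 0.327 -0.128  0.054]
hinge 0.82 326 18 [ 0.328 -0.12   0.055]
top tongs_tip 0.52 [382.1, 192.0] [ 0.55  -0.149  0.05 ]
scene tongs_tip 0.64 [260.3, 206.1] [ 0.581 -0.13   0.05 ]
scene tongs_grip 0.63 [280.2, 182.4] [ 0.45 -0.13  0.05]
```

View pics/cscene.png

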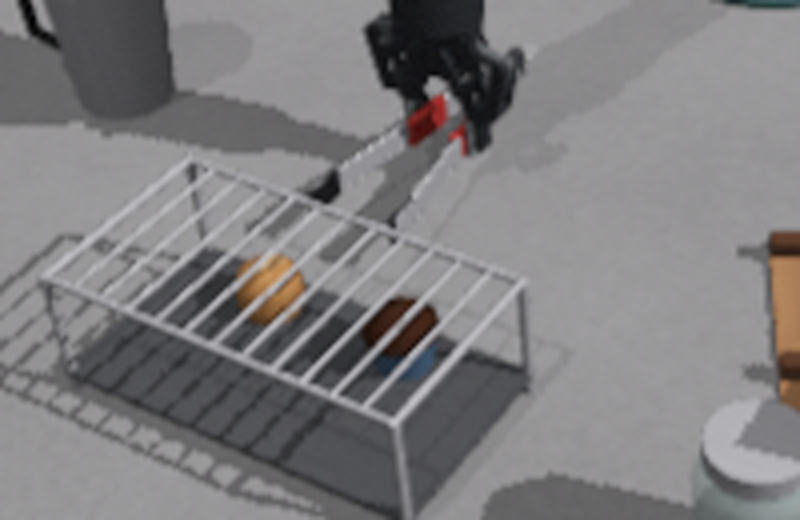

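The scene crop shows the tongs level in front of the stand, tip pads at (325,185) and (395,215), pointing at the roll at (270,288). I'll slide in now.

```bash
python3 -m pendant '[{"xyz":[0.032,-0.0038,0],"delta_rot":[0,0,0],"jaw":-0.14},{"xyz":[0.032,-0.0038,0],"delta_rot":[0,0,0],"jaw":-0.14},{"xyz":[0.032,-0.0038,0],"delta_rot":[0,0,0],"jaw":-0.14},{"xyz":[0.032,-0.0038,0],"delta_rot":[0,0,0],"jaw":-0.14},{"xyz":[0.032,-0.0038,0],"delta_rot":[0,0,0],"jaw":-0.14},{"xyz":[0.032,-0.0038,0],"delta_rot":[0,0,0],"jaw":-0.14},{"xyz":[0.032,-0.0038,0],"delta_rot":[0,0,0],"jaw":-0.14},{"xyz":[0,0,0],"delta_rot":[0,0,0],"jaw":-0.14}]'
python3 - <<'E'
from h import *
np.set_printoptions(precision=3,suppress=True)
for c in('scene','top'):
    st,im,d=shot(c); P=cloud(c,d)
    for t in('roll_center','muffin_center'):
      for r in finder.mark_of(t,c)[:1]: print(c,t,r['confidence'],r['uv'],atz(c,r['uv'],.04))
    if c=='scene': A=cv2.resize(im[190:270,180:320],(700,400),interpolation=cv2.INTER_CUBIC)[:, :]
    else: B=cv2.resize(im[130:190,340:440],(400,240),interpolation=cv2.INTER_CUBIC)
S=np.zeros((600,700,3),np.uint8); S[:360]=A[:360]; S[360:,:400]=B
cv2.imwrite('pics/in.png',S)
E
```

```text
time_s: 8.45
tool_pos: [0.5446, -0.1478, 0.0212]
orientation: [[-0.994, 0.113, 0.001], [0.113, 0.994, -0.0], [-0.001, -0.0, -1.0]]
ft_force: [0.3, 0.1, -0.4]
finger_gap: 0.0486
gripper_force: 8.2
scene roll_center 0.73 [232.1, 224.5] [ 0.676 -0.172  0.04 ]
scene muffin_center 0.69 [268.1, 233.4] [ 0.67  -0.056  0.04 ]
top roll_center 0.74 [384.9, 156.1] [ 0.658 -0.163  0.04 ]
top muffin_center 0.45 [342.3, 153.8] [ 0.668 -0.037  0.04 ]
```

View pics/in.png

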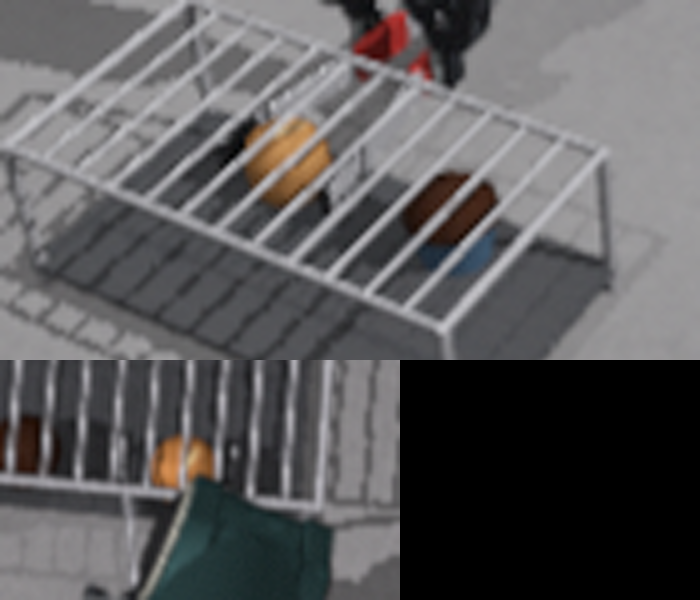

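The crops show the pads on both sides of the roll: scene view (240,145) and (325,195), top view (130,455) and (236,455), with the roll centred. I'll close the tongs on it.

```bash
python3 -m pendant '[{"xyz":[0,0,0],"delta_rot":[0,0,0],"jaw":-0.1},{"xyz":[0,0,0],"delta_rot":[0,0,0],"jaw":-0.05},{"xyz":[0,0,0],"delta_rot":[0,0,0],"jaw":0},{"xyz":[0,0,0],"delta_rot":[0,0,0],"jaw":0.05},{"xyz":[0,0,0],"delta_rot":[0,0,0],"jaw":0.1},{"xyz":[0,0,0],"delta_rot":[0,0,0],"jaw":0.2},{"xyz":[0,0,0],"delta_rot":[0,0,0],"jaw":0.3},{"xyz":[0,0,0],"delta_rot":[0,0,0],"jaw":0.3}]' 30
```

```text
time_s: 9.75
tool_pos: [0.5432, -0.1477, 0.0213]
orientation: [[-0.994, 0.114, 0.0], [0.114, 0.994, 0.0], [-0.0, 0.0, -1.0]]
ft_force: [0.0, -1.2, -0.7]
finger_gap: 0.039
gripper_force: 31.2
```

```bash
python3 -m pendant '[{"xyz":[0,0,0.01],"delta_rot":[0,0,0],"jaw":0.3},{"xyz":[0,0,0.02],"delta_rot":[0,0,0],"jaw":0.3},{"xyz":[-0.02,0.0023,0],"delta_rot":[0,0,0],"jaw":0.3},{"xyz":[-0.03,0.0034,0],"delta_rot":[0,0,0],"jaw":0.3},{"xyz":[-0.04,0.0045,0],"delta_rot":[0,0,0],"jaw":0.3},{"xyz":[-0.05,0.0057,0],"delta_rot":[0,0,0],"jaw":0.3},{"xyz":[-0.05,0.0057,0],"delta_rot":[0,0,0],"jaw":0.3},{"xyz":[-0.04,0.0045,0],"delta_rot":[0,0,0],"jaw":0.3}]'
python3 - <<'E'
from h import *
for c in('scene','top'):
    st,im,d=shot(c,c+'4')
    for r in finder.mark_of('roll_center',c)[:1]: print(c,r['confidence'],r['uv'],atz(c,r['uv'],.055))
E
```

```text
time_s: 10.75
tool_pos: [0.4255, -0.1342, 0.0361]
orientation: [[-0.993, 0.114, -0.002], [0.114, 0.993, 0.001], [0.002, 0.0, -1.0]]
ft_force: [-1.0, -0.1, -1.5]
finger_gap: 0.0392
gripper_force: 31.2
scene 0.54 [260.5, 200.6] [ 0.56267326 -0.13915108  0.055     ]
top 0.78 [383.6, 194.6] [ 0.54215905 -0.15274025  0.055     ]
```

```bash
python3 -m pendant '[{"xyz":[0,0,0.03],"delta_rot":[0,0,0],"jaw":0.3},{"xyz":[0,0,0.06],"delta_rot":[0,0,0],"jaw":0.3},{"xyz":[0,0,0.07],"delta_rot":[0,0,0],"jaw":0.3},{"xyz":[0,0,0.07],"delta_rot":[0,0,0],"jaw":0.3},{"xyz":[0,0,0.05],"delta_rot":[0,0,0],"jaw":0.3},{"xyz":[0,0,0.03],"delta_rot":[0,0,0],"jaw":0.3},{"xyz":[0,0,0],"delta_rot":[0,0,0],"jaw":0.3},{"xyz":[0,0,0],"delta_rot":[0,0,0],"jaw":0.3}]'
python3 - <<'E'
from h import *
for c in('scene','top'):
    st,im,d=shot(c); P=cloud(c,d)
    for r in finder.cut_out('roll_center',c)[:1]: print(c,r['confidence'],np.nanmedian(P[r['pixels']],0),np.nanpercentile(P[r['pixels']][:,2],[5,95]))
    if c=='scene': cv2.imwrite('pics/end.png',im)
E
```

```text
time_s: 11.95
tool_pos: [0.4276, -0.1344, 0.1905]
orientation: [[-0.994, 0.114, -0.002], [0.114, 0.994, 0.0], [0.002, 0.0, -1.0]]
ft_force: [0.2, 1.3, -2.7]
finger_gap: 0.0385
gripper_force: 31.2
top 0.87 [ 0.53818062 -0.14316735  0.22429374] [0.21085787 0.23013995]
```

View pics/end.png

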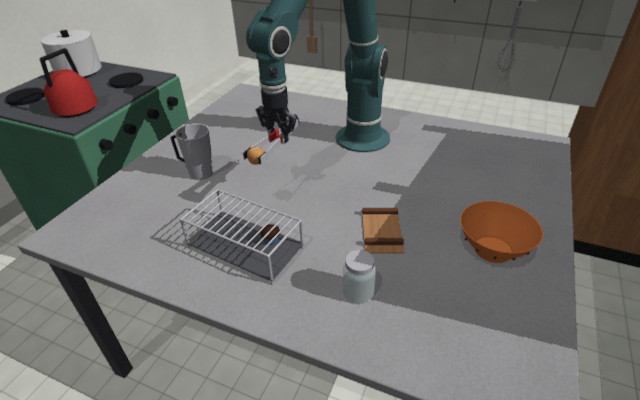

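The final view shows the roll held in the tong tips at (255,156), with its top at about 0.23 m and its centre at about 0.21 m. The muffin, jug, jar and colander are in place.

```bash
python3 -c "
from cell import hand_in
print(hand_in())"
```

```text
the job is handed in; nothing more can be done
None
```

The job is handed in: the roll came out from under the rack and is held in the tong tips with its centre about 21 cm above the board, and the muffin, jug, jar and colander look undisturbed.

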